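Put three mixed-up table things back on their own mats

ROBOT

A 6-joint arm with a two-finger parallel gripper is mounted at the origin on a cart in front of the work surface, level with it; the furniture and walls round the work are solid. World frame = base frame: x ahead of the robot, y to its left, z up, the work surface at z = 0. Lengths are in m, angles in rad, forces in N, time in s.
With the tool pointing down it reaches from about 0.25 to 0.725 m from the base axis. Payload 4 kg.
Tool frame: the origin (TCP) lies between the finger pads; the fingertips stand arm.tip_reach ahead of it and the grasp point (between the pads) lies 8 mm behind it (arm.tip_reach is the distance from the TCP to the fingertips, in m); z points along the fingers, y is the line along which they close (so a half turn about z gives the same grasp; the last joint's range is limited). The gripper opens to 85 mm and grips with 20 to 120 N. Pads are 22 mm wide; open, the fingers measure 114 mm over their backs; the gripper's body (76 mm by 85 mm) begins 54 mm behind the grasp point. The pads swing forward as they close: fully open they stand 13 mm farther back than shut.
Start: joints at [-1.198, 0.241, 0.005, 1.335, 0, 1.571], TCP at [0.182, -0.466, 0.242] pointing down, gripper open.
Joint ranges: [-2.72, 2.72], [-1.05, 1.87], [-1.09, 1.28], [-1.99, 2.15], [-1.42, 1.44], [-3.14, 3.14]. Speed limits (rad/s): [2.79, 2.79, 3.14, 3.14, 3.14, 3.14].

INTERFACE

Orientations are given as a unit quaternion [x, y, z, w].
In Python, from rig import arm gives the robot as it stands.
- The arm moves only by the tool move_arm, never from a script. Its argument "increments" is a list of rows, each an object of numbers: "tx", "ty", "tz": the shift along the world's x, y, z in mm; "ax", "ay", "az": the turn, a rotation vector about the world's x, y, z in degrees. In form: [{"tx": .., "ty": .., "tz": .., "ax": .., "ay": .., "az": ..}, ...]. A call has 1 to 8 rows; each row is the pose to reach, as a shift and turn from the pose commanded when the call began; what a row does not reach only later rows make up. A row lasts 1/10 s, in which the tool goes at most 50 mm and 8.59 degrees, less where a joint would pass 70% of its speed; a pose out of reach is approached as far as the arm can. A call with a gripper value outside its range is refused whole. "grip" is the opening, from 0 (shut) to 1 (fully open), set as the call begins (left out, the last holds). The fingers move at their own pace and stop on an object; the grip force is fixed at half the most. Time passes only in rows, so rows that repeat a pose let the fingers close. It gives the time, the measured TCP pose, the force and the opening at its end, in the units of the state.
- arm.get_state(): the state, without advancing time (a new reading comes with each control period).
- arm.snapshot(name): name is "scene" or "top" or "wrist"; returns the picture (420x560x3 uint8, blue, green, red); there is no depth.
- arm.calibration(name): a dict with "fx", "fy", "cx", "cy" (pixels), "distortion" ([k1, k2, p1, p2, k3] as OpenCV has them; the pictures are not rectified), "R" (3x3) and "t" (3): a world point X has camera coordinates R X + t; the wrist camera has in their place "mount" (4x4, takes a point from camera to tool coordinates, whose origin is the TCP and whose axes are the flange's). Camera axes: x right, y down, z forward; pixel columns grow to the right and rows downward; lengths in m; the calibration is good to about 2 mm. A picture is of the moment at which its call begins: read the wrist's pose just before it. calibration takes no time and is no camera call.
- arm.close_job(): hands the job in, once; it reports no verdict.
Trained networks look in the newest picture that a camera, given by its name, has taken for a name from the list of things; names that differ only in an ending like _2 or _b are one class to them, and where a whole thing is asked for, a point or a joint stands for the part that bears it (a point fixed in the world has none). Each returns a list of dicts, best first, with "p" (0 to 1); they miss things now and then, are a little off and sometimes report something else, mostly with a low value. They report only what shows in the picture. A call takes as long as a camera call. They do not tell look-alikes from the thing itself.
- arm.recognise(thing, camera): "extent" ([left, top, width, height] in pixels, round what is visible of it).
- arm.trace(thing, camera): "region" (420x560 bool, what is visible of it) and "extent" ([left, top, width, height] in pixels, round what is visible of it).
The state is a dict: "time_s": time; "joint_positions": joint angles; "joint_velocities": joint speeds; "tau": joint torques, N m; "eef_pos": TCP position; "tcp_rot": TCP orientation; "force": force on the tool from outside, world axes, zero at the start; "wrist_torque": the same for the moment, N m; "opening": opening from 0.0 (shut) to 1.0 (fully open).
Only numpy, scipy, OpenCV 4.12 (cv2) and the standard library are available. Lean on these libraries where they do the work, as an engineer would, in place of code of your own. Each camera call takes 0.05 s, during which the arm holds its last target. There are 200 camera calls.

TASK

The pepper mill, the candle and the spice jar are each standing on the wrong mat. Rearrange them so that the candle stands on the square stone tile, the spice jar on the six-sided cork mat and the pepper mill in the round rimmed wooden dish, each upright and in the middle of its mat; the empty little wooden board with the handle may be used for parking and must be empty again at the end. Do not knock any of the three over, and leave the little bowl of salt standing where it is.

Things in the scene. Friction and masses are not known exactly. Their poses are not given: they have to be found in the camera images.
- pepper_mill: copper-pink pepper grinder, loose, round, 121 mm high, about 0.3 kg; foot 44 mm across, waist 38 mm (52 to 79 mm up), ball-shaped crown 44 mm (81 to 111 mm up, widest about 95 mm up; does not turn), small knob on top. Grip the crown from above; gripped lower, its top can meet the gripper's body. Origin at the centre of its underside, z up. Starts on the stone tile.
- candle: dark amber glass candle jar with a black band, loose, 76 mm high, about 0.34 kg, round, 69 mm across with straight sides. Origin at the centre of its underside, z up. At the start it stands on the cork mat.
- spice_jar: clear spice jar with a black cap, loose (another jar like it stands in the far right corner and is not part of the job), 105 mm high, about 0.11 kg, round, 41 mm across over its whole height. Origin at the centre of its underside, z up. At the start it stands in the wooden dish.
- stone_tile: square pale stone tile, 100 x 100 mm, 10 mm thick, flat top, fixed to the worktop. Origin at the centre of its underside (on the worktop), z up. Place for the candle.
- cork_hexagon: six-sided flat cork mat, 100 mm across flats, 8 mm thick, fixed to the worktop. Origin at the centre of its underside (on the worktop), z up. Place for the spice jar.
- wood_dish: round wooden dish with a low rim, 104 mm across, rim 16 mm high, its flat inner floor 6 mm above the worktop and about 80 mm across; fixed to the worktop. Origin at the centre of its underside (on the worktop), z up. Place for the pepper mill.
- spare_board: small pale wooden board, 110 x 110 mm, 12 mm thick, with a short handle tab (23 mm long, 45 mm wide) on its +y side; flat top, empty at the start, fixed to the worktop. Origin at the centre of the underside of the square part, z up. Free spot for parking.
- salt_bowl: small round white bowl with salt, loose bystander, 76 mm across, 38 mm high, standing on the worktop between the mats. Origin at the centre of its underside. Must not be shifted.
Things that resemble listed ones, but are neither listed nor needed, are in the scene too. Leave any red look-alike of the candle alone.

How it is judged:
By the outcome, as a careful person would: the job done as asked, in the order asked, and still so for the second after the job is handed in, with the robot touching nothing.
It also fails if it takes over 96 s, if anything falls off the work surface, if the arm or the gripper's body presses on something with over 40 N, if the wrist force passes 120 N, or if a joint passes its speed limit or range.

## Working session

There is one attempt and no reset: what is moved stays moved. The work goes in short steps, Python scripts to look and compute and a tool call to move; the robot and the scene stay as the last step left them, time stands still between calls to the robot, and variables do not carry over. Pictures are saved under pics/ and viewed, on a budget of 14 in all, crops included, one or two more only if the job needs it, and the job is handed in when it is done.

Besides the shell and the picture viewer there is one more tool, called after "Emit:" as a command line: name --argument value ..., lists and objects as JSON in quotes. move_arm: Moves the arm, as the interface text tells. Its arguments: {"type":"object","properties":{"increments":{"type":"array","items":{"type":"object","properties":{"tx":{"type":"number"},"ty":{"type":"number"},"tz":{"type":"number"},"ax":{"type":"number"},"ay":{"type":"number"},"az":{"type":"number"}}}},"grip":{"type":"number"}},"required":["increments"]}

```bash
ls; mkdir -p pics; python3 - <<'E'
from rig import arm
import cv2
print(arm.get_state(), arm.tip_reach)
for n in("scene","top"):
    im=arm.snapshot(n); cv2.imwrite(f"pics/{n}0.png",im); print(arm.calibration(n))
print(arm.calibration("wrist"))
E
```

```text
pics
{'time_s': 0.0, 'joint_positions': array([-1.19801451e+00,  2.41415151e-01,  3.70617134e-03,  1.33518352e+00,
       -9.55600816e-06,  1.57084253e+00]), 'joint_velocities': array([-0.00018808,  0.00197253,  0.00104054,  0.00192089,  0.00193387,
        0.00143489]), 'tau': array([ 4.17444944e-04, -3.72320330e+01,  2.52406830e+01,  1.69821427e-02,
        1.20476871e-04, -2.87153298e-06]), 'eef_pos': array([ 0.18187845, -0.46509035,  0.24140495]), 'tcp_rot': array([ 9.82683187e-01,  1.85290733e-01, -1.98943867e-04, -1.02904434e-03]), 'force': array([-0.10293687,  0.43600959,  0.75200228]), 'wrist_torque': array([-0.01504313, -0.02251857,  0.01976732]), 'opening': 0.9979267635105327} 0.011
{'fx': 426.1661585564112, 'fy': 426.1661585564112, 'cx': 283.31519600973826, 'cy': 207.29183203620659, 'distortion': array([-0.06813438,  0.        ,  0.        ,  0.        ,  0.        ]), 'R': array([[-0.85476943, -0.51856319, -0.02148101],
       [-0.32931791,  0.57388834, -0.74980123],
       [ 0.40114702, -0.63383309, -0.66131436]]), 't': array([0.43749968, 0.26001478, 0.63845014])}
{'fx':
[... 261 characters left out ...]
7297158e-01, -1.06960734e-02, -7.26909428e-02],
       [ 7.26833855e-02,  1.09409730e-03, -9.97354465e-01]]), 't': array([-0.04118005,  0.5306781 ,  0.86014278])}
{'fx': 345.63215284449586, 'fy': 345.63215284449586, 'cx': 277.32898130323724, 'cy': 204.0610825056405, 'distortion': array([0.00688627, 0.        , 0.        , 0.        , 0.        ]), 'mount': array([[-8.10512857e-04, -9.56934624e-01, -2.90302375e-01,
         7.29428010e-02],
       [ 9.99999663e-01, -8.12662394e-04, -1.13150303e-04,
        -6.39844793e-04],
       [-1.27640380e-04, -2.90302369e-01,  9.56934960e-01,
        -1.31005669e-01],
       [ 0.00000000e+00,  0.00000000e+00,  0.00000000e+00,
         1.00000000e+00]])}
```

View pics/top0.png

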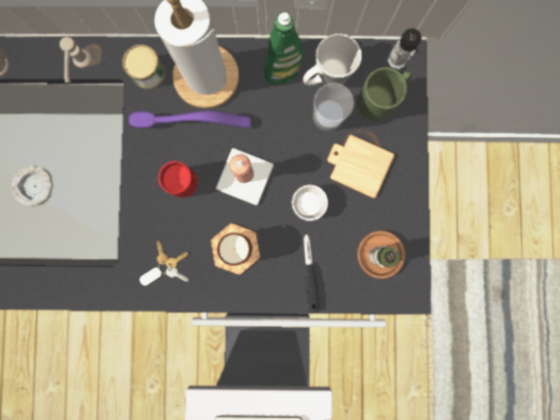

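View pics/scene0.png

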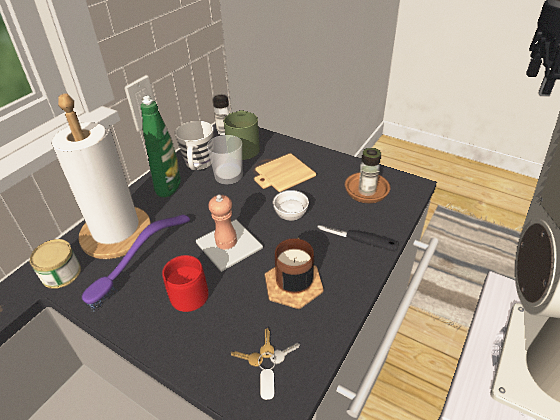

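Top view: tile (245,177) with the mill's crown at (240,165). The candle is on the cork (235,248), the spice jar is in the dish (381,256), the board is at (362,166) and the salt at (310,203). The red look-alike is at (177,178). The scene view agrees.

```bash
cat > h.py <<'E'
from rig import arm
import numpy as np, cv2
from scipy.optimize import least_squares
from scipy.spatial.transform import Rotation
def cam(n,st=None):
    c=arm.calibration(n); K=np.array([[c['fx'],0,c['cx']],[0,c['fy'],c['cy']],[0,0,1]])
    if n=='wrist':
        T=np.eye(4); T[:3,:3]=Rotation.from_quat(st['tcp_rot']).as_matrix(); T[:3,3]=st['eef_pos']
        M=np.linalg.inv(T@c['mount']); R,t=M[:3,:3],M[:3,3]
    else: R,t=np.array(c['R']),np.array(c['t'])
    return K,np.array(c['distortion']),R,t
def proj(C,X):
    K,d,R,t=C; return cv2.projectPoints(np.float64(X),cv2.Rodrigues(R)[0],t,K,d)[0][:,0]
def world(C,px,z):
    K,d,R,t=C; u=cv2.undistortPoints(np.float64(px).reshape(-1,1,2),K,d)[:,0]
    r=np.c_[u,np.ones(len(u))]@R; o=-R.T@t
    return (o+r*((z-o[2])/r[:,2])[:,None])[:,:2]
a=np.linspace(0,2*np.pi,72,endpoint=False)
def rings(*rz): return np.vstack([np.c_[r*np.cos(a),r*np.sin(a),0*a+z] for r,z in rz])
M={'pepper_mill':rings((.022,0),(.019,.065),(.022,.095),(.006,.121)),'candle':rings((.0345,0),(.0345,.076)),
 'spice_jar':rings((.0205,0),(.0205,.105)),'salt_bowl':rings((.038,.038),(.022,0))}
def fit(name,obs,base,x0):
    """obs: list of (C, extent)"""
    def f(p):
        o=[]
        for C,e in obs:
            q=proj(C,M[name]+[p[0],p[1],base]); lo,hi=q.min(0),q.max(0)
            o+=[*(lo-e[:2]),*(hi-np.add(e[:2],e[2:]))]
        return np.array(o)
    s=least_squares(f,x0,loss='soft_l1'); return s.x,f(s.x)
E
python3 - <<'E'
from h import *
np.set_printoptions(precision=4,suppress=True)
for n in('top','scene'): arm.snapshot(n)
T,S=cam('top'),cam('scene')
guess={'stone_tile':(245,177),'cork_hexagon':(235,249),'wood_dish':(381,256),'spare_board':(362,166),
'pepper_mill':(243,172),'candle':(235,248),'spice_jar':(384,256),'salt_bowl':(310,203)}
zs={'stone_tile':.01,'cork_hexagon':.008,'wood_dish':.016,'spare_board':.012}
base={'pepper_mill':.01,'candle':.008,'spice_jar':.006,'salt_bowl':0}
def pick(n,c,C):
    g=world(T,[guess[n]],.02)[0]; q=proj(C,[[*g,.03]])[0]
    r=[d for d in arm.trace(n,c) if np.hypot(*(np.array(d['extent'][:2])+np.array(d['extent'][2:])/2-q))<40]
    return r[0] if r else None
for n in guess:
    obs=[]
    for c,C in(('top',T),('scene',S)):
        d=pick(n,c,C)
        if d is None: print(n,c,'none'); continue
        if n in zs:
            pts=np.argwhere(d['region'])[:,::-1]; h=cv2.convexHull(pts.astype(np.int32))[:,0]
            w=(world(C,h,zs[n])*1000).astype(np.float32)
            print(n,c,round(d['p'],2),'rect',cv2.minAreaRect(w),'circ',cv2.minEnclosingCircle(w))
        obs.append((C,np.array(d['extent'],float)))
    if n in base and obs:
        x,r=fit(n,obs,base[n],world(T,[guess[n]],.05)[0]); print(n,x*1000,r)
print(arm.get_state()['time_s'])
E
```

```text
stone_tile top 0.66 rect ((617.4071044921875, 36.09161376953125), (102.19490051269531, 102.35477447509766), 69.18563079833984) circ ((616.598876953125, 36.8509521484375), 68.11763000488281)
stone_tile scene 0.71 rect ((614.7747802734375, 40.34695053100586), (103.3620834350586, 105.48793029785156), 69.422607421875) circ ((615.2279052734375, 41.100101470947266), 70.67160034179688)
cork_hexagon top 0.82 rect ((456.32952880859375, 55.46304702758789), (106.12150573730469, 97.27747344970703), 10.295507431030273) circ ((456.00335693359375, 55.26005172729492), 54.23351287841797)
cork_hexagon scene 0.92 rect ((448.99273681640625, 65.95661926269531), (103.27827453613281, 90.56077575683594), 35.3653564453125) circ ((454.82965087890625, 57.92717361450195), 56.647499084472656)
wood_dish top 0.63 rect ((447.6095886230469, -265.0993347167969), (101.17565155029297, 99.77470397949219), 45.126686096191406) circ ((447.32427978515625, -264.6081848144531), 51.4069938659668)
wood_dish scene 0.66 rect ((443.77752685546875, -254.10287475585938), (100.08136749267578, 105.34402465820312), 16.712766647338867) circ ((446.20050048828125, -257.7127990722656), 57.097625732421875)
spare_board top 0.61 rect ((647.9970092773438, -215.99246215820312), (131.9139862060547, 110.32852172851562), 65.0455551147461) circ ((645.8988647460938, -222.75242614746094), 74.1141357421875)
spare_board scene 0.8 rect ((645.003662109375, -210.8470458984375), (136.00193786621094, 115.67082977294922), 65.07508087158203) circ ((643.4703369140625, -217.9049530029297), 77.50325012207031)
pepper_mill [624.2135  36.3753] [-1.38    2.0305 -0.047  -0.358  -0.2756 -3.596   0.1893 -0.6256]
candle [460.1608  54.6596] [ 1.7258  1.8661  0.1871 -0.054  -0.0587  0.6313 -4.5681  0.105 ]
spice_jar [ 445.3284 -259.3569] [-1.4909  3.6246  0.3854 -0.7498  1.2828 -3.592  -1.186   0.1231]
salt_bowl [ 555.6526 -107.8831] [ 0.2662 -0.3847  0.2163  3.303   0.1599 -0.9989 -2.1387  1.5371]
1.0
```

Emit:
move_arm --increments '[{"tx":15,"ty":12},{"tx":55,"ty":43},{"tx":94,"ty":73},{"tx":133,"ty":103},{"tx":172,"ty":133},{"tx":211,"ty":163},{"tx":245,"ty":190},{"tx":263,"ty":204}]' --grip 1

```text
schema error: expected keys tx, ty, tz, ax, ay, az
```

Emit:
move_arm --increments '[{},{}]'

```text
schema error: expected keys tx, ty, tz, ax, ay, az
```

```bash
cat > w.py <<'E'
from h import *
import sys
# usage: w.py thing base_mm x y  |  mat thing z_mm x y ; pairs, all on one wrist picture
np.set_printoptions(precision=1,suppress=True)
st=arm.get_state(); im=arm.snapshot('wrist'); C=cam('wrist',st)
cv2.imwrite(f"pics/w{st['time_s']:.1f}.png",im); A=sys.argv[1:]
print('tcp',st['eef_pos']*1000,'q',st['joint_positions'].round(2),'F',st['force'],'op',st['opening'])
for i in range(0,len(A),4):
    n,z,x0=A[i],float(A[i+1])/1000,np.float64(A[i+2:i+4])/1000
    c=proj(C,[[*x0,z]])[0]
    for d in arm.trace(n,'wrist'):
        e=np.float64(d['extent'])
        if not(e[0]-30<c[0]<e[0]+e[2]+30 and e[1]-30<c[1]<e[1]+e[3]+30): continue
        if n in M:
            x,r=fit(n,[(C,e)],z,x0); print(n,d['p'],x*1000,'res',r,'ext',e)
        else:
            h=cv2.convexHull(np.argwhere(d['region'])[:,::-1].astype(np.int32))[:,0]
            w=(world(C,h,z)*1000).astype(np.float32)
            print(n,d['p'],'rect',np.hstack(cv2.minAreaRect(w)),'circ',np.hstack(cv2.minEnclosingCircle(w)),'ext',e)
        break
E
python3 w.py spice_jar 6 445 -261 wood_dish 16 447 -263
```

```text
tcp [ 182.1 -465.7  242.3] q [-1.2  0.2  0.   1.3 -0.   1.6] F [0.7 0.1 0.3] op 0.9959501145489555
```

Emit:
move_arm --increments '[{"tx":15,"ty":12,"tz":0,"ax":0,"ay":0,"az":0},{"tx":55,"ty":43,"tz":0,"ax":0,"ay":0,"az":0},{"tx":94,"ty":73,"tz":0,"ax":0,"ay":0,"az":0},{"tx":133,"ty":103,"tz":0,"ax":0,"ay":0,"az":0},{"tx":172,"ty":133,"tz":0,"ax":0,"ay":0,"az":0},{"tx":211,"ty":163,"tz":0,"ax":0,"ay":0,"az":0},{"tx":245,"ty":190,"tz":0,"ax":0,"ay":0,"az":0},{"tx":263,"ty":204,"tz":0,"ax":0,"ay":0,"az":0}]' --grip 1

```text
time_s: 1.95
eef_pos: [0.4475, -0.2592, 0.2423]
tcp_rot: [0.982, 0.187, 0.0, -0.0]
force: [-0.4, -1.5, 0.1]
opening: 0.998
```

Emit:
move_arm --increments '[{"tx":0,"ty":0,"tz":0,"ax":0,"ay":0,"az":0},{"tx":0,"ty":0,"tz":0,"ax":0,"ay":0,"az":0}]'

```text
time_s: 2.15
eef_pos: [0.4452, -0.2613, 0.2421]
tcp_rot: [0.983, 0.186, -0.0, -0.0]
force: [-0.8, -0.9, -0.1]
opening: 1.001
```

```bash
python3 w.py spice_jar 6 445 -261 wood_dish 16 447 -263
```

```text
tcp [ 445.2 -261.3  242.1] q [-0.5  0.3  0.1  1.4 -0.   2.2] F [-0.8 -0.9 -0.1] op 1.0011272323786673
spice_jar 0.61 [ 442.1 -257.6] res [-0.6  0.2  0.6 -0.1] ext [247.  151.9  50.8  70.5]
wood_dish 0.62 rect [ 449.5 -264.7   96.6  102.6    0.7] circ [ 446.1 -264.5   52.1] ext [234.4 120.5  95.7  95.9]
```

Emit:
move_arm --increments '[{"tx":-3,"ty":4,"tz":-15,"ax":0,"ay":0,"az":0},{"tx":-3,"ty":4,"tz":-45,"ax":0,"ay":0,"az":0},{"tx":-3,"ty":4,"tz":-75,"ax":0,"ay":0,"az":0},{"tx":-3,"ty":4,"tz":-105,"ax":0,"ay":0,"az":0},{"tx":-3,"ty":4,"tz":-132,"ax":0,"ay":0,"az":0},{"tx":-3,"ty":4,"tz":-153,"ax":0,"ay":0,"az":0},{"tx":-3,"ty":4,"tz":-165,"ax":0,"ay":0,"az":0},{"tx":-3,"ty":4,"tz":-165,"ax":0,"ay":0,"az":0}]' --grip 1

```text
time_s: 3.1
eef_pos: [0.4404, -0.2577, 0.0759]
tcp_rot: [0.983, 0.184, -0.001, -0.001]
force: [0.1, -0.1, -0.0]
opening: 0.999
```

Emit:
move_arm --increments '[{"tx":0,"ty":0,"tz":0,"ax":0,"ay":0,"az":0},{"tx":0,"ty":0,"tz":0,"ax":0,"ay":0,"az":0},{"tx":0,"ty":0,"tz":0,"ax":0,"ay":0,"az":0},{"tx":0,"ty":0,"tz":0,"ax":0,"ay":0,"az":0},{"tx":0,"ty":0,"tz":0,"ax":0,"ay":0,"az":0},{"tx":0,"ty":0,"tz":0,"ax":0,"ay":0,"az":0}]' --grip 0.1

```text
time_s: 3.7
eef_pos: [0.4431, -0.2581, 0.0787]
tcp_rot: [0.983, 0.185, 0.001, 0.001]
force: [-0.6, 0.7, 5.9]
opening: 0.465
```

Emit:
move_arm --increments '[{"tx":0,"ty":0,"tz":10,"ax":0,"ay":0,"az":0},{"tx":0,"ty":0,"tz":30,"ax":0,"ay":0,"az":0},{"tx":0,"ty":0,"tz":50,"ax":0,"ay":0,"az":0},{"tx":10,"ty":2,"tz":60,"ax":0,"ay":0,"az":0},{"tx":35,"ty":5,"tz":60,"ax":0,"ay":0,"az":0},{"tx":65,"ty":10,"tz":60,"ax":0,"ay":0,"az":0},{"tx":95,"ty":15,"tz":60,"ax":0,"ay":0,"az":0},{"tx":125,"ty":19,"tz":60,"ax":0,"ay":0,"az":0}]'

```text
time_s: 4.5
eef_pos: [0.5679, -0.2383, 0.1376]
tcp_rot: [0.983, 0.185, -0.0, -0.0]
force: [0.7, 0.4, -1.0]
opening: 0.462
```

Emit:
move_arm --increments '[{"tx":28,"ty":5,"tz":0,"ax":0,"ay":0,"az":0},{"tx":52,"ty":9,"tz":0,"ax":0,"ay":0,"az":0},{"tx":69,"ty":11,"tz":0,"ax":0,"ay":0,"az":0},{"tx":76,"ty":12,"tz":0,"ax":0,"ay":0,"az":0},{"tx":76,"ty":12,"tz":0,"ax":0,"ay":0,"az":0},{"tx":76,"ty":12,"tz":0,"ax":0,"ay":0,"az":0}]'

```text
time_s: 5.1
eef_pos: [0.6421, -0.2267, 0.137]
tcp_rot: [0.983, 0.185, -0.001, -0.0]
force: [-0.5, -0.6, -2.0]
opening: 0.468
```

```bash
python3 w.py spice_jar 66 643 -227 spare_board 12 643 -227
```

```text
tcp [ 642.1 -226.7  137. ] q [-0.3  0.7  0.4  1.3 -0.   2.4] F [-0.5 -0.6 -2. ] op 0.4678702060124525
spice_jar 0.9 [ 645.7 -224.8] res [-4.4 -5.7  4.1  1.3] ext [219.3 189.1 117.3 180.9]
spare_board 0.74 rect [ 649.3 -215.4  130.7  108.3   65.4] circ [ 652.5 -223.    74. ] ext [181.   92.8 193.6 156.6]
```

Emit:
move_arm --increments '[{"tx":0,"ty":0,"tz":-15,"ax":0,"ay":0,"az":0},{"tx":0,"ty":0,"tz":-30,"ax":0,"ay":0,"az":0},{"tx":0,"ty":0,"tz":-42,"ax":0,"ay":0,"az":0},{"tx":0,"ty":0,"tz":-48,"ax":0,"ay":0,"az":0},{"tx":0,"ty":0,"tz":-51,"ax":0,"ay":0,"az":0},{"tx":0,"ty":0,"tz":-53,"ax":0,"ay":0,"az":0},{"tx":0,"ty":0,"tz":-53,"ax":0,"ay":0,"az":0},{"tx":0,"ty":0,"tz":-53,"ax":0,"ay":0,"az":0}]'

```text
time_s: 6.05
eef_pos: [0.6436, -0.2268, 0.085]
tcp_rot: [0.983, 0.185, 0.001, 0.0]
force: [0.5, -0.0, -1.6]
opening: 0.465
```

Emit:
move_arm --increments '[{"tx":0,"ty":0,"tz":-1,"ax":0,"ay":0,"az":0},{"tx":0,"ty":0,"tz":-2,"ax":0,"ay":0,"az":0},{"tx":0,"ty":0,"tz":-2,"ax":0,"ay":0,"az":0}]'

```text
time_s: 6.35
eef_pos: [0.6437, -0.2268, 0.0848]
tcp_rot: [0.983, 0.185, 0.001, 0.001]
force: [-3.0, 1.4, 7.9]
opening: 0.463
```

Emit:
move_arm --increments '[{"tx":0,"ty":0,"tz":0,"ax":0,"ay":0,"az":0},{"tx":0,"ty":0,"tz":0,"ax":0,"ay":0,"az":0},{"tx":0,"ty":0,"tz":0,"ax":0,"ay":0,"az":0},{"tx":0,"ty":0,"tz":0,"ax":0,"ay":0,"az":0},{"tx":0,"ty":0,"tz":15,"ax":0,"ay":0,"az":0},{"tx":0,"ty":0,"tz":50,"ax":0,"ay":0,"az":0},{"tx":0,"ty":0,"tz":90,"ax":0,"ay":0,"az":0},{"tx":0,"ty":0,"tz":128,"ax":0,"ay":0,"az":0}]' --grip 1

```text
time_s: 7.15
eef_pos: [0.6429, -0.2266, 0.2113]
tcp_rot: [0.983, 0.185, -0.0, -0.0]
force: [0.5, -0.9, 0.9]
opening: 1.005
```

```bash
python3 w.py spice_jar 12 643 -227 spare_board 12 643 -227
```

```text
tcp [ 642.9 -226.6  211.3] q [-0.3  0.6  0.5  1.5 -0.   2.4] F [ 0.5 -0.9  0.9] op 1.0051114744180178
spice_jar 0.69 [ 644.4 -225.1] res [-2.   0.3  2.  -0.2] ext [249.1 153.9  56.   81.8]
spare_board 0.92 rect [ 649.4 -215.5  132.   108.5   65.7] circ [ 646.2 -223.2   76.1] ext [203.9  95.  150.4 155.2]
```

Emit:
move_arm --increments '[{"tx":0,"ty":15,"tz":10,"ax":0,"ay":0,"az":0},{"tx":-4,"ty":50,"tz":20,"ax":0,"ay":0,"az":0},{"tx":-8,"ty":90,"tz":30,"ax":0,"ay":0,"az":0},{"tx":-12,"ty":133,"tz":30,"ax":0,"ay":0,"az":0},{"tx":-16,"ty":175,"tz":30,"ax":0,"ay":0,"az":0},{"tx":-19,"ty":215,"tz":30,"ax":0,"ay":0,"az":0},{"tx":-21,"ty":247,"tz":30,"ax":0,"ay":0,"az":0},{"tx":-22,"ty":263,"tz":30,"ax":0,"ay":0,"az":0}]'

```text
time_s: 8.1
eef_pos: [0.6195, 0.0402, 0.2389]
tcp_rot: [0.982, 0.187, -0.002, -0.001]
force: [0.9, -0.4, -0.3]
opening: 1.003
```

Emit:
move_arm --increments '[{"tx":0,"ty":0,"tz":0,"ax":0,"ay":0,"az":0},{"tx":0,"ty":0,"tz":0,"ax":0,"ay":0,"az":0}]'

```text
time_s: 8.3
eef_pos: [0.6208, 0.0361, 0.2396]
tcp_rot: [0.983, 0.185, -0.001, 0.0]
force: [0.4, -0.4, -0.3]
opening: 0.999
```

```bash
python3 w.py pepper_mill 10 620 36 stone_tile 10 617 37
```

```text
tcp [620.8  36.1 239.6] q [ 0.1  0.5  0.4  1.4 -0.   2.8] F [ 0.4 -0.4 -0.3] op 0.9988178329373445
pepper_mill 0.57 [620.5  36.2] res [ 1.2  1.4 -1.2 -1. ] ext [249.1 148.8  57.7  73.1]
stone_tile 0.7 rect [617.8  37.9  99.4  99.5  68.5] circ [617.7  37.5  68.4] ext [211.2 107.  130.2 129.8]
```

Emit:
move_arm --increments '[{"tx":0,"ty":0,"tz":-15,"ax":0,"ay":0,"az":0},{"tx":0,"ty":0,"tz":-42,"ax":0,"ay":0,"az":0},{"tx":0,"ty":0,"tz":-70,"ax":0,"ay":0,"az":0},{"tx":0,"ty":0,"tz":-98,"ax":0,"ay":0,"az":0},{"tx":0,"ty":0,"tz":-122,"ax":0,"ay":0,"az":0},{"tx":0,"ty":0,"tz":-138,"ax":0,"ay":0,"az":0},{"tx":0,"ty":0,"tz":-146,"ax":0,"ay":0,"az":0},{"tx":0,"ty":0,"tz":-146,"ax":0,"ay":0,"az":0}]' --grip 1

```text
time_s: 9.25
eef_pos: [0.6203, 0.0352, 0.093]
tcp_rot: [0.983, 0.184, -0.001, -0.0]
force: [-0.9, 0.2, 0.4]
opening: 0.999
```

Emit:
move_arm --increments '[{"tx":0,"ty":0,"tz":0,"ax":0,"ay":0,"az":0},{"tx":0,"ty":0,"tz":0,"ax":0,"ay":0,"az":0},{"tx":0,"ty":0,"tz":0,"ax":0,"ay":0,"az":0},{"tx":0,"ty":0,"tz":0,"ax":0,"ay":0,"az":0},{"tx":0,"ty":0,"tz":0,"ax":0,"ay":0,"az":0},{"tx":0,"ty":0,"tz":0,"ax":0,"ay":0,"az":0}]' --grip 0.1

```text
time_s: 9.85
eef_pos: [0.6221, 0.0364, 0.0961]
tcp_rot: [0.983, 0.185, 0.002, 0.0]
force: [-0.5, 0.3, 6.1]
opening: 0.479
```

Emit:
move_arm --increments '[{"tx":0,"ty":0,"tz":8,"ax":0,"ay":0,"az":0},{"tx":0,"ty":0,"tz":22,"ax":0,"ay":0,"az":0},{"tx":0,"ty":0,"tz":40,"ax":0,"ay":0,"az":0},{"tx":0,"ty":0,"tz":60,"ax":0,"ay":0,"az":0},{"tx":0,"ty":0,"tz":78,"ax":0,"ay":0,"az":0},{"tx":0,"ty":0,"tz":90,"ax":0,"ay":0,"az":0},{"tx":0,"ty":0,"tz":95,"ax":0,"ay":0,"az":0},{"tx":0,"ty":0,"tz":95,"ax":0,"ay":0,"az":0}]'

```text
time_s: 10.65
eef_pos: [0.6212, 0.0364, 0.1896]
tcp_rot: [0.983, 0.185, 0.0, 0.0]
force: [-0.4, 0.5, -3.5]
opening: 0.482
```

```bash
python3 w.py pepper_mill 105 620 36; ls pics
```

```text
tcp [621.2  36.4 189.6] q [0.1 0.5 0.3 1.3 0.  2.8] F [-0.4  0.5 -3.5] op 0.48205390234248063
pepper_mill 0.58 [621.5  36.7] res [ 0.2  1.7 -0.2 -0.6] ext [222.6 180.2 112.1 170.2]
scene0.png
top0.png
w1.0.png
w10.7.png
w2.1.png
w5.1.png
w7.2.png
w8.3.png
```

Emit:
move_arm --increments '[{"tx":-5,"ty":-9,"tz":0,"ax":0,"ay":0,"az":0},{"tx":-17,"ty":-29,"tz":0,"ax":0,"ay":0,"az":0},{"tx":-33,"ty":-57,"tz":0,"ax":0,"ay":0,"az":0},{"tx":-50,"ty":-87,"tz":0,"ax":0,"ay":0,"az":0},{"tx":-67,"ty":-117,"tz":0,"ax":0,"ay":0,"az":0},{"tx":-85,"ty":-147,"tz":0,"ax":0,"ay":0,"az":0},{"tx":-102,"ty":-177,"tz":0,"ax":0,"ay":0,"az":0},{"tx":-120,"ty":-207,"tz":0,"ax":0,"ay":0,"az":0}]'

```text
time_s: 11.55
eef_pos: [0.4993, -0.1721, 0.1886]
tcp_rot: [0.983, 0.185, -0.001, -0.0]
force: [0.3, 0.0, -1.9]
opening: 0.475
```

Emit:
move_arm --increments '[{"tx":-17,"ty":-30,"tz":0,"ax":0,"ay":0,"az":0},{"tx":-33,"ty":-57,"tz":-8,"ax":0,"ay":0,"az":0},{"tx":-46,"ty":-80,"tz":-25,"ax":0,"ay":0,"az":0},{"tx":-53,"ty":-92,"tz":-40,"ax":0,"ay":0,"az":0},{"tx":-54,"ty":-94,"tz":-50,"ax":0,"ay":0,"az":0},{"tx":-54,"ty":-94,"tz":-50,"ax":0,"ay":0,"az":0},{"tx":-54,"ty":-94,"tz":-50,"ax":0,"ay":0,"az":0}]'

```text
time_s: 12.25
eef_pos: [0.4472, -0.2641, 0.1393]
tcp_rot: [0.983, 0.186, -0.0, -0.0]
force: [0.4, 0.2, -2.5]
opening: 0.475
```

```bash
python3 w.py pepper_mill 56 447 -264 wood_dish 16 447 -264; ls -t pics|head -1
```

```text
tcp [ 447.2 -264.1  139.3] q [-0.5  0.3 -0.1  1.1  0.   2.2] F [ 0.4  0.2 -2.5] op 0.4754125536164928
pepper_mill 0.96 [ 449.7 -262.9] res [-1.2 -2.2  1.2  0.8] ext [223.  180.8 110.8 164.8]
wood_dish 0.61 rect [ 452.5 -261.9   89.1  102.4   20.6] circ [ 446.5 -264.3   51.4] ext [211.3 133.5 132.4 110.9]
w12.2.png
```

Emit:
move_arm --increments '[{"tx":0,"ty":0,"tz":-12,"ax":0,"ay":0,"az":0},{"tx":0,"ty":0,"tz":-26,"ax":0,"ay":0,"az":0},{"tx":0,"ty":0,"tz":-37,"ax":0,"ay":0,"az":0},{"tx":0,"ty":0,"tz":-43,"ax":0,"ay":0,"az":0},{"tx":0,"ty":0,"tz":-46,"ax":0,"ay":0,"az":0},{"tx":0,"ty":0,"tz":-48,"ax":0,"ay":0,"az":0},{"tx":0,"ty":0,"tz":-48,"ax":0,"ay":0,"az":0},{"tx":0,"ty":0,"tz":-48,"ax":0,"ay":0,"az":0}]'

```text
time_s: 13.2
eef_pos: [0.4475, -0.2646, 0.0921]
tcp_rot: [0.983, 0.185, 0.001, 0.0]
force: [-1.8, 1.8, 3.3]
opening: 0.481
```

Emit:
move_arm --increments '[{"tx":0,"ty":0,"tz":-1,"ax":0,"ay":0,"az":0},{"tx":0,"ty":0,"tz":-1,"ax":0,"ay":0,"az":0}]'

```text
time_s: 13.4
eef_pos: [0.4478, -0.2647, 0.0921]
tcp_rot: [0.983, 0.185, 0.001, 0.0]
force: [-3.5, 2.9, 9.2]
opening: 0.48
```

Emit:
move_arm --increments '[{"tx":0,"ty":0,"tz":0,"ax":0,"ay":0,"az":0},{"tx":0,"ty":0,"tz":0,"ax":0,"ay":0,"az":0},{"tx":0,"ty":0,"tz":0,"ax":0,"ay":0,"az":0},{"tx":0,"ty":0,"tz":0,"ax":0,"ay":0,"az":0},{"tx":0,"ty":0,"tz":15,"ax":0,"ay":0,"az":0},{"tx":0,"ty":0,"tz":50,"ax":0,"ay":0,"az":0},{"tx":0,"ty":0,"tz":95,"ax":0,"ay":0,"az":0},{"tx":0,"ty":0,"tz":140,"ax":0,"ay":0,"az":0}]' --grip 1

```text
time_s: 14.2
eef_pos: [0.4466, -0.2645, 0.2312]
tcp_rot: [0.983, 0.185, -0.001, -0.0]
force: [1.4, -0.8, -0.3]
opening: 0.998
```

```bash
python3 w.py pepper_mill 6 447 -264 wood_dish 16 447 -264; ls -t pics|head -1
```

```text
tcp [ 446.6 -264.5  231.2] q [-0.5  0.3  0.   1.3 -0.   2.2] F [ 1.4 -0.8 -0.3] op 0.9981763210415285
pepper_mill 0.8 [ 446.1 -263.3] res [ 1.3  0.1 -1.3 -0.1] ext [247.4 150.7  58.7  72.1]
wood_dish 0.56 rect [ 448.8 -264.    96.7  101.1   19.8] circ [ 446.4 -264.3   51.2] ext [230.9 124.7  95.9  91.1]
w14.2.png
```

Emit:
move_arm --increments '[{"tx":0,"ty":15,"tz":5,"ax":0,"ay":0,"az":0},{"tx":2,"ty":55,"tz":10,"ax":0,"ay":0,"az":0},{"tx":4,"ty":100,"tz":10,"ax":0,"ay":0,"az":0},{"tx":5,"ty":148,"tz":10,"ax":0,"ay":0,"az":0},{"tx":7,"ty":196,"tz":5,"ax":0,"ay":0,"az":0},{"tx":9,"ty":242,"tz":0,"ax":0,"ay":0,"az":0},{"tx":10,"ty":286,"tz":-10,"ax":0,"ay":0,"az":0},{"tx":11,"ty":320,"tz":-10,"ax":0,"ay":0,"az":0}]'

```text
time_s: 15.15
eef_pos: [0.4552, 0.0582, 0.2173]
tcp_rot: [0.982, 0.186, -0.003, -0.001]
force: [0.1, -1.1, 0.1]
opening: 0.999
```

Emit:
move_arm --increments '[{"tx":0,"ty":0,"tz":0,"ax":0,"ay":0,"az":0},{"tx":0,"ty":0,"tz":0,"ax":0,"ay":0,"az":0},{"tx":0,"ty":0,"tz":0,"ax":0,"ay":0,"az":0}]'

```text
time_s: 15.45
eef_pos: [0.4573, 0.0549, 0.2195]
tcp_rot: [0.983, 0.185, -0.001, 0.0]
force: [0.7, -1.1, -0.8]
opening: 1.002
```

```bash
python3 w.py candle 8 459 55 cork_hexagon 8 456 55; ls -t pics|head -1
```

```text
tcp [457.3  54.9 219.5] q [ 0.1  0.2 -0.1  1.3 -0.   2.9] F [ 0.7 -1.1 -0.8] op 1.0018193841624945
candle 0.69 [453.9  52.2] res [-1.6 -2.3  1.6  2.3] ext [238.4 146.3  82.9  90.5]
cork_hexagon 0.91 rect [468.6  63.3  77.  110.7  30.4] circ [456.3  56.1  56.3] ext [225.3 117.4 102.5  88.6]
w15.4.png
```

View pics/w15.4.png

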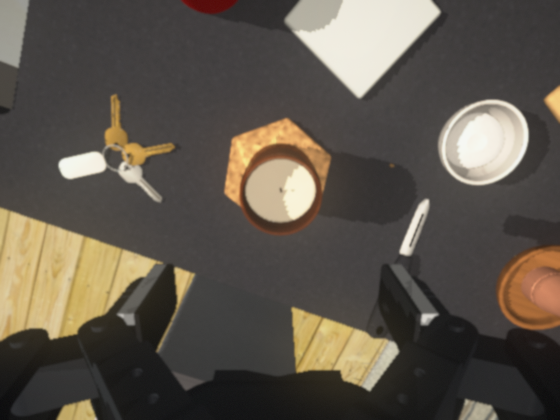

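The picture shows the candle on the cork: rim at columns 239–323 (centre ~281), rows 143–236. That puts it about 3 mm toward -y from the tool axis.

Emit:
move_arm --increments '[{"tx":-3,"ty":-3,"tz":-15,"ax":0,"ay":0,"az":0},{"tx":-3,"ty":-3,"tz":-45,"ax":0,"ay":0,"az":0},{"tx":-3,"ty":-3,"tz":-75,"ax":0,"ay":0,"az":0},{"tx":-3,"ty":-3,"tz":-100,"ax":0,"ay":0,"az":0},{"tx":-3,"ty":-3,"tz":-110,"ax":0,"ay":0,"az":0},{"tx":-3,"ty":-3,"tz":-110,"ax":0,"ay":0,"az":0}]' --grip 1

```text
time_s: 16.2
eef_pos: [0.454, 0.0515, 0.1092]
tcp_rot: [0.983, 0.185, -0.002, -0.0]
force: [-0.6, 0.8, 0.2]
opening: 0.997
```

```bash
python3 w.py candle 8 455 52; ls -t pics|head -1
```

```text
tcp [454.   51.5 109.2] q [ 0.1  0.3 -0.3  1.  -0.   2.9] F [-0.6  0.8  0.2] op 0.9969967618901009
candle 0.62 [454.1  52.8] res [-1.3 -3.4  1.3  4. ] ext [207.7 161.  137.6 148. ]
w16.2.png
```

Aligned to within a millimetre; descend and grip.

Emit:
move_arm --increments '[{"tx":0,"ty":1,"tz":-10,"ax":0,"ay":0,"az":0},{"tx":0,"ty":1,"tz":-25,"ax":0,"ay":0,"az":0},{"tx":0,"ty":1,"tz":-40,"ax":0,"ay":0,"az":0},{"tx":0,"ty":1,"tz":-53,"ax":0,"ay":0,"az":0},{"tx":0,"ty":1,"tz":-63,"ax":0,"ay":0,"az":0},{"tx":0,"ty":1,"tz":-68,"ax":0,"ay":0,"az":0},{"tx":0,"ty":1,"tz":-68,"ax":0,"ay":0,"az":0}]'

```text
time_s: 17.0
eef_pos: [0.4549, 0.0534, 0.0419]
tcp_rot: [0.983, 0.185, -0.0, -0.0]
force: [0.6, -0.1, -0.2]
opening: 1.006
```

Emit:
move_arm --increments '[{"tx":0,"ty":0,"tz":0,"ax":0,"ay":0,"az":0},{"tx":0,"ty":0,"tz":0,"ax":0,"ay":0,"az":0},{"tx":0,"ty":0,"tz":0,"ax":0,"ay":0,"az":0},{"tx":0,"ty":0,"tz":0,"ax":0,"ay":0,"az":0},{"tx":0,"ty":0,"tz":0,"ax":0,"ay":0,"az":0}]' --grip 0.4

```text
time_s: 17.5
eef_pos: [0.4562, 0.0532, 0.0434]
tcp_rot: [0.983, 0.185, 0.001, 0.0]
force: [-0.4, -0.4, 6.5]
opening: 0.788
```

Emit:
move_arm --increments '[{"tx":0,"ty":0,"tz":5,"ax":0,"ay":0,"az":0},{"tx":0,"ty":0,"tz":18,"ax":0,"ay":0,"az":0},{"tx":0,"ty":0,"tz":32,"ax":0,"ay":0,"az":0},{"tx":0,"ty":0,"tz":46,"ax":0,"ay":0,"az":0},{"tx":0,"ty":0,"tz":56,"ax":0,"ay":0,"az":0},{"tx":0,"ty":0,"tz":60,"ax":0,"ay":0,"az":0},{"tx":0,"ty":0,"tz":60,"ax":0,"ay":0,"az":0}]'

```text
time_s: 18.2
eef_pos: [0.4551, 0.0534, 0.1025]
tcp_rot: [0.983, 0.185, 0.0, -0.0]
force: [-0.3, -0.3, -4.3]
opening: 0.786
```

```bash
python3 w.py candle 68 455 52 cork_hexagon 8 456 55; ls -t pics|head -1
```

```text
tcp [455.1  53.4 102.5] q [ 0.1  0.3 -0.3  1.   0.   2.9] F [-0.3 -0.3 -4.3] op 0.7864378068203327
candle 0.93 [452.8  53.1] res [-4.7 -1.6  5.2 55.5] ext [171.  187.3 213.3 194.5]
cork_hexagon 0.86 rect [472.9  64.5  71.3 109.6  26.6] circ [456.1  56.3  56.3] ext [199.2 123.2 153.8 113.4]
w18.2.png
```

Emit:
move_arm --increments '[{"tx":8,"ty":-1,"tz":0,"ax":0,"ay":0,"az":0},{"tx":28,"ty":-3,"tz":0,"ax":0,"ay":0,"az":0},{"tx":53,"ty":-5,"tz":0,"ax":0,"ay":0,"az":0},{"tx":83,"ty":-8,"tz":0,"ax":0,"ay":0,"az":0},{"tx":113,"ty":-11,"tz":0,"ax":0,"ay":0,"az":0},{"tx":138,"ty":-14,"tz":0,"ax":0,"ay":0,"az":0},{"tx":156,"ty":-16,"tz":0,"ax":0,"ay":0,"az":0},{"tx":163,"ty":-16,"tz":0,"ax":0,"ay":0,"az":0}]'

```text
time_s: 19.15
eef_pos: [0.6201, 0.0369, 0.1012]
tcp_rot: [0.983, 0.185, 0.0, 0.0]
force: [-0.2, -0.9, -4.0]
opening: 0.789
```

Emit:
move_arm --increments '[{"tx":0,"ty":0,"tz":0,"ax":0,"ay":0,"az":0},{"tx":0,"ty":0,"tz":0,"ax":0,"ay":0,"az":0},{"tx":0,"ty":0,"tz":0,"ax":0,"ay":0,"az":0}]'

```text
time_s: 19.45
eef_pos: [0.6169, 0.0375, 0.1021]
tcp_rot: [0.983, 0.185, -0.001, -0.0]
force: [-0.6, 0.6, -3.5]
opening: 0.787
```

```bash
python3 w.py candle 68 618 37 stone_tile 10 618 37; ls -t pics|head -1
```

```text
tcp [616.9  37.5 102.1] q [0.1 0.6 0.1 1.1 0.  2.8] F [-0.6  0.6 -3.5] op 0.7866069449946977
candle 0.9 [616.9  38.4] res [-5.4 -1.6  6.1 49.9] ext [169.2 182.1 214.2 200.4]
w19.4.png
```

Emit:
move_arm --increments '[{"tx":0,"ty":0,"tz":-12,"ax":0,"ay":0,"az":0},{"tx":0,"ty":0,"tz":-28,"ax":0,"ay":0,"az":0},{"tx":0,"ty":0,"tz":-42,"ax":0,"ay":0,"az":0},{"tx":0,"ty":0,"tz":-50,"ax":0,"ay":0,"az":0},{"tx":0,"ty":0,"tz":-54,"ax":0,"ay":0,"az":0},{"tx":0,"ty":0,"tz":-57,"ax":0,"ay":0,"az":0},{"tx":0,"ty":0,"tz":-57,"ax":0,"ay":0,"az":0},{"tx":0,"ty":0,"tz":-57,"ax":0,"ay":0,"az":0}]'

```text
time_s: 20.4
eef_pos: [0.6188, 0.0374, 0.0459]
tcp_rot: [0.983, 0.185, 0.001, 0.0]
force: [-0.5, 0.2, -3.9]
opening: 0.785
```

Emit:
move_arm --increments '[{"tx":0,"ty":0,"tz":-1,"ax":0,"ay":0,"az":0},{"tx":0,"ty":0,"tz":-2,"ax":0,"ay":0,"az":0},{"tx":0,"ty":0,"tz":-2,"ax":0,"ay":0,"az":0}]'

```text
time_s: 20.7
eef_pos: [0.6189, 0.0374, 0.0454]
tcp_rot: [0.983, 0.185, 0.001, 0.0]
force: [-3.5, 0.6, 6.3]
opening: 0.783
```

Emit:
move_arm --increments '[{"tx":0,"ty":0,"tz":0,"ax":0,"ay":0,"az":0},{"tx":0,"ty":0,"tz":0,"ax":0,"ay":0,"az":0},{"tx":0,"ty":0,"tz":0,"ax":0,"ay":0,"az":0},{"tx":0,"ty":0,"tz":10,"ax":0,"ay":0,"az":0},{"tx":0,"ty":0,"tz":30,"ax":0,"ay":0,"az":0},{"tx":0,"ty":0,"tz":70,"ax":0,"ay":0,"az":0},{"tx":0,"ty":0,"tz":120,"ax":0,"ay":0,"az":0},{"tx":0,"ty":0,"tz":170,"ax":0,"ay":0,"az":0}]' --grip 1

```text
time_s: 21.5
eef_pos: [0.6176, 0.0373, 0.2153]
tcp_rot: [0.983, 0.185, -0.0, -0.0]
force: [2.5, 0.2, 0.5]
opening: 1.003
```

Emit:
move_arm --increments '[{"tx":0,"ty":0,"tz":0,"ax":0,"ay":0,"az":0},{"tx":0,"ty":0,"tz":0,"ax":0,"ay":0,"az":0}]'

```text
time_s: 21.7
eef_pos: [0.6194, 0.0374, 0.2162]
tcp_rot: [0.983, 0.185, 0.003, 0.0]
force: [-0.3, 0.6, -0.2]
opening: 1.0
```

```bash
python3 w.py candle 10 618 37 stone_tile 10 618 37; ls -t pics|head -1
```

```text
tcp [619.4  37.4 216.2] q [0.1 0.5 0.3 1.4 0.  2.8] F [-0.3  0.6 -0.2] op 0.9998524711011658
candle 0.59 [617.9  38. ] res [-2.4 -3.1  2.4  2.9] ext [235.  146.3  83.   90.3]
stone_tile 0.75 rect [618.   38.   98.7  99.8  68.5] circ [617.5  37.6  67.9] ext [210.5 107.2 137.2 137.8]
w21.7.png
```

Emit:
move_arm --increments '[{"tx":0,"ty":-12,"tz":10,"ax":0,"ay":0,"az":0},{"tx":4,"ty":-50,"tz":20,"ax":0,"ay":0,"az":0},{"tx":8,"ty":-90,"tz":20,"ax":0,"ay":0,"az":0},{"tx":12,"ty":-133,"tz":20,"ax":0,"ay":0,"az":0},{"tx":16,"ty":-175,"tz":20,"ax":0,"ay":0,"az":0},{"tx":20,"ty":-215,"tz":20,"ax":0,"ay":0,"az":0},{"tx":24,"ty":-247,"tz":20,"ax":0,"ay":0,"az":0},{"tx":26,"ty":-264,"tz":20,"ax":0,"ay":0,"az":0}]'

```text
time_s: 22.65
eef_pos: [0.6431, -0.2309, 0.2322]
tcp_rot: [0.983, 0.183, -0.001, -0.0]
force: [0.7, 0.4, -0.4]
opening: 0.996
```

Emit:
move_arm --increments '[{"tx":0,"ty":0,"tz":0,"ax":0,"ay":0,"az":0},{"tx":0,"ty":0,"tz":0,"ax":0,"ay":0,"az":0}]'

```text
time_s: 22.85
eef_pos: [0.6435, -0.2271, 0.2324]
tcp_rot: [0.983, 0.185, -0.001, -0.001]
force: [0.2, 0.4, 0.0]
opening: 0.997
```

```bash
python3 w.py spice_jar 12 643 -226; ls -t pics|head -1
```

```text
tcp [ 643.5 -227.1  232.4] q [-0.3  0.6  0.6  1.5  0.   2.4] F [0.2 0.4 0. ] op 0.9967363856478707
spice_jar 0.88 [ 643.4 -225.3] res [-2.3  0.7  2.3 -0.4] ext [250.9 151.6  50.5  75.5]
w22.9.png
```

Emit:
move_arm --increments '[{"tx":0,"ty":1,"tz":-15,"ax":0,"ay":0,"az":0},{"tx":0,"ty":1,"tz":-45,"ax":0,"ay":0,"az":0},{"tx":0,"ty":1,"tz":-75,"ax":0,"ay":0,"az":0},{"tx":0,"ty":1,"tz":-105,"ax":0,"ay":0,"az":0},{"tx":0,"ty":1,"tz":-130,"ax":0,"ay":0,"az":0},{"tx":0,"ty":1,"tz":-145,"ax":0,"ay":0,"az":0},{"tx":0,"ty":1,"tz":-150,"ax":0,"ay":0,"az":0},{"tx":0,"ty":1,"tz":-150,"ax":0,"ay":0,"az":0}]' --grip 1

```text
time_s: 23.75
eef_pos: [0.6438, -0.2243, 0.0829]
tcp_rot: [0.983, 0.186, -0.001, -0.0]
force: [-0.4, -0.6, -0.3]
opening: 1.0
```

Emit:
move_arm --increments '[{"tx":0,"ty":0,"tz":0,"ax":0,"ay":0,"az":0},{"tx":0,"ty":0,"tz":0,"ax":0,"ay":0,"az":0},{"tx":0,"ty":0,"tz":0,"ax":0,"ay":0,"az":0},{"tx":0,"ty":0,"tz":0,"ax":0,"ay":0,"az":0},{"tx":0,"ty":0,"tz":0,"ax":0,"ay":0,"az":0},{"tx":0,"ty":0,"tz":0,"ax":0,"ay":0,"az":0}]' --grip 0.1

```text
time_s: 24.35
eef_pos: [0.645, -0.2261, 0.0848]
tcp_rot: [0.983, 0.185, 0.001, 0.001]
force: [0.2, 0.1, 4.6]
opening: 0.463
```

Emit:
move_arm --increments '[{"tx":0,"ty":0,"tz":8,"ax":0,"ay":0,"az":0},{"tx":0,"ty":0,"tz":25,"ax":0,"ay":0,"az":0},{"tx":0,"ty":0,"tz":45,"ax":0,"ay":0,"az":0},{"tx":0,"ty":0,"tz":65,"ax":0,"ay":0,"az":0},{"tx":-5,"ty":8,"tz":82,"ax":0,"ay":0,"az":0},{"tx":-18,"ty":27,"tz":90,"ax":0,"ay":0,"az":0},{"tx":-36,"ty":54,"tz":90,"ax":0,"ay":0,"az":0},{"tx":-54,"ty":81,"tz":90,"ax":0,"ay":0,"az":0}]'

```text
time_s: 25.15
eef_pos: [0.5889, -0.1436, 0.1734]
tcp_rot: [0.983, 0.185, -0.0, -0.0]
force: [-1.0, 0.9, -1.5]
opening: 0.461
```

Emit:
move_arm --increments '[{"tx":-18,"ty":27,"tz":0,"ax":0,"ay":0,"az":0},{"tx":-36,"ty":54,"tz":0,"ax":0,"ay":0,"az":0},{"tx":-55,"ty":82,"tz":0,"ax":0,"ay":0,"az":0},{"tx":-74,"ty":110,"tz":0,"ax":0,"ay":0,"az":0},{"tx":-93,"ty":138,"tz":0,"ax":0,"ay":0,"az":0},{"tx":-111,"ty":166,"tz":-8,"ax":0,"ay":0,"az":0},{"tx":-126,"ty":188,"tz":-20,"ax":0,"ay":0,"az":0},{"tx":-134,"ty":200,"tz":-32,"ax":0,"ay":0,"az":0}]'

```text
time_s: 25.95
eef_pos: [0.4537, 0.0571, 0.1411]
tcp_rot: [0.982, 0.186, -0.001, -0.0]
force: [-0.1, -0.4, -1.1]
opening: 0.457
```

Emit:
move_arm --increments '[{"tx":0,"ty":0,"tz":0,"ax":0,"ay":0,"az":0},{"tx":0,"ty":0,"tz":0,"ax":0,"ay":0,"az":0},{"tx":0,"ty":0,"tz":0,"ax":0,"ay":0,"az":0}]'

```text
time_s: 26.25
eef_pos: [0.4569, 0.055, 0.142]
tcp_rot: [0.983, 0.185, 0.001, 0.0]
force: [0.5, 0.8, -1.7]
opening: 0.465
```

```bash
python3 w.py spice_jar 70 456 56 cork_hexagon 8 456 56; ls -t pics|head -1
```

```text
tcp [456.9  55.  142. ] q [ 0.1  0.2 -0.3  1.1 -0.   2.9] F [ 0.5  0.8 -1.7] op 0.46468319013636095
spice_jar 0.76 [457.7  56.1] res [-3.9 -1.4  3.8  1. ] ext [219.3 189.4 116.1 185.5]
cork_hexagon 0.67 rect [464.8  59.2  92.5 103.6  18.3] circ [456.4  55.9  55.8] ext [209.7 126.  131.2 118. ]
w26.2.png
```

Emit:
move_arm --increments '[{"tx":0,"ty":0,"tz":-14,"ax":0,"ay":0,"az":0},{"tx":0,"ty":0,"tz":-32,"ax":0,"ay":0,"az":0},{"tx":0,"ty":0,"tz":-46,"ax":0,"ay":0,"az":0},{"tx":0,"ty":0,"tz":-54,"ax":0,"ay":0,"az":0},{"tx":0,"ty":0,"tz":-58,"ax":0,"ay":0,"az":0},{"tx":0,"ty":0,"tz":-61,"ax":0,"ay":0,"az":0},{"tx":0,"ty":0,"tz":-61,"ax":0,"ay":0,"az":0},{"tx":0,"ty":0,"tz":-61,"ax":0,"ay":0,"az":0}]'

```text
time_s: 27.2
eef_pos: [0.4567, 0.0554, 0.0808]
tcp_rot: [0.983, 0.185, 0.001, 0.0]
force: [-0.3, -1.0, -1.7]
opening: 0.461
```

Emit:
move_arm --increments '[{"tx":0,"ty":0,"tz":-1,"ax":0,"ay":0,"az":0},{"tx":0,"ty":0,"tz":-2,"ax":0,"ay":0,"az":0},{"tx":0,"ty":0,"tz":-2,"ax":0,"ay":0,"az":0}]'

```text
time_s: 27.5
eef_pos: [0.4569, 0.0554, 0.0807]
tcp_rot: [0.983, 0.185, 0.001, 0.0]
force: [-5.3, -0.8, 14.5]
opening: 0.466
```

Emit:
move_arm --increments '[{"tx":0,"ty":0,"tz":1,"ax":0,"ay":0,"az":0},{"tx":0,"ty":0,"tz":1,"ax":0,"ay":0,"az":0}]'

```text
time_s: 27.7
eef_pos: [0.4568, 0.0554, 0.0807]
tcp_rot: [0.983, 0.185, 0.001, 0.0]
force: [-2.3, 0.1, 9.4]
opening: 0.464
```

Emit:
move_arm --increments '[{"tx":0,"ty":0,"tz":0,"ax":0,"ay":0,"az":0},{"tx":0,"ty":0,"tz":0,"ax":0,"ay":0,"az":0},{"tx":0,"ty":0,"tz":0,"ax":0,"ay":0,"az":0},{"tx":0,"ty":0,"tz":0,"ax":0,"ay":0,"az":0},{"tx":0,"ty":0,"tz":15,"ax":0,"ay":0,"az":0},{"tx":0,"ty":0,"tz":50,"ax":0,"ay":0,"az":0},{"tx":0,"ty":0,"tz":95,"ax":0,"ay":0,"az":0},{"tx":0,"ty":0,"tz":140,"ax":0,"ay":0,"az":0}]' --grip 1

```text
time_s: 28.5
eef_pos: [0.4554, 0.0553, 0.2202]
tcp_rot: [0.983, 0.185, -0.001, -0.0]
force: [1.7, -0.3, 0.3]
opening: 1.0
```

Emit:
move_arm --increments '[{"tx":0,"ty":0,"tz":0,"ax":0,"ay":0,"az":0},{"tx":0,"ty":0,"tz":0,"ax":0,"ay":0,"az":0}]'

```text
time_s: 28.7
eef_pos: [0.4569, 0.0555, 0.2203]
tcp_rot: [0.983, 0.185, 0.001, 0.0]
force: [-0.9, -0.7, -0.4]
opening: 0.998
```

```bash
python3 w.py spice_jar 8 456 56 cork_hexagon 8 456 56 salt_bowl 0 555 -107; python3 -c "
from h import *
cv2.imwrite('pics/scene9.png',arm.snapshot('scene'))"
```

```text
tcp [456.9  55.5 220.3] q [ 0.1  0.2 -0.1  1.3  0.   2.9] F [-0.9 -0.7 -0.4] op 0.998306622347191
spice_jar 0.71 [471.3  57.8] res [ 26.4  22.  -18.7  -1.5] ext [227.1 118.4 102.9  96.7]
cork_hexagon 0.65 rect [461.5  56.8 101.  100.7  11.7] circ [455.6  56.7  56.4] ext [225.7 118.6 103.2  98.4]
salt_bowl 0.91 [ 556.6 -104.7] res [ 2.7 -0.3 -1.5  0.2] ext [437.7 100.1  91.6  84.9]
```

View pics/scene9.png

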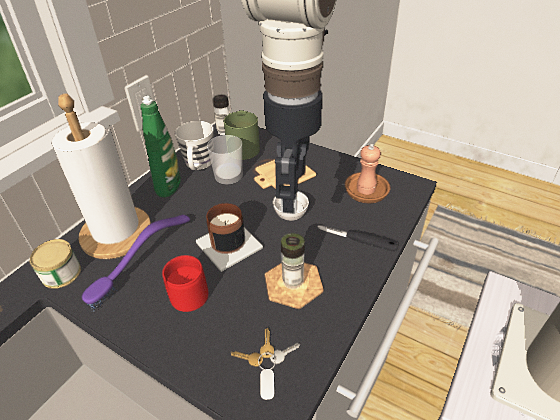

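All three stand upright on their targets: the jar on the cork (292,262), the candle on the tile (225,228) and the mill in the dish (369,172). The board is empty. The last jar detection was really the cork outline (same extent), so I'll back off and re-measure the jar once.

Emit:
move_arm --increments '[{"tx":-10,"ty":-25,"tz":10,"ax":0,"ay":0,"az":0},{"tx":-30,"ty":-65,"tz":20,"ax":0,"ay":0,"az":0},{"tx":-50,"ty":-105,"tz":20,"ax":0,"ay":0,"az":0},{"tx":-60,"ty":-125,"tz":20,"ax":0,"ay":0,"az":0},{"tx":-60,"ty":-125,"tz":20,"ax":0,"ay":0,"az":0},{"tx":-60,"ty":-125,"tz":20,"ax":0,"ay":0,"az":0}]'

```text
time_s: 29.55
eef_pos: [0.3959, -0.0697, 0.2387]
tcp_rot: [0.983, 0.185, -0.0, -0.0]
force: [0.7, 0.5, 0.3]
opening: 1.002
```

```bash
python3 w.py spice_jar 8 456 56 cork_hexagon 8 456 56; python3 - <<'E'
from h import *
np.set_printoptions(precision=1,suppress=True)
im=arm.snapshot('top'); cv2.imwrite('pics/top9.png',im); T=cam('top')
for n,b,x,y in(('spice_jar',.008,.456,.056),('candle',.01,.618,.038),('pepper_mill',.006,.447,-.264),('salt_bowl',0,.556,-.107)):
    c=proj(T,[[x,y,.05]])[0]
    for d in arm.recognise(n,'top'):
        e=np.float64(d['extent'])
        if np.hypot(*(e[:2]+e[2:]/2-c))<30:
            r=fit(n,[(T,e)],b,[x,y]); print(n,r[0]*1000,r[1]); break
E
```

```text
tcp [395.9 -69.7 238.7] q [-0.2  0.1 -0.2  1.3  0.   2.6] F [0.7 0.5 0.3] op 1.001786729335893
spice_jar 0.77 [456.4  54.2] res [-0.8 -0.5  2.1  1.4] ext [112.4  22.8  88.8  66.4]
cork_hexagon 0.93 rect [455.4  52.6 107.4  99.8  71.7] circ [456.1  54.8  56.2] ext [130.    4.2 103.5 126.4]
spice_jar [460.8  53.7] [-1.6 -0.1  3.5  0.1]
candle [620.9  39.4] [-0.1 -0.1  0.2  0.2]
pepper_mill [ 449.2 -264.5] [-0.2  0.7  0.1 -0.7]
salt_bowl [ 557.1 -115.8] [-2.2 -1.9  2.2  1.8]
```

View pics/top9.png

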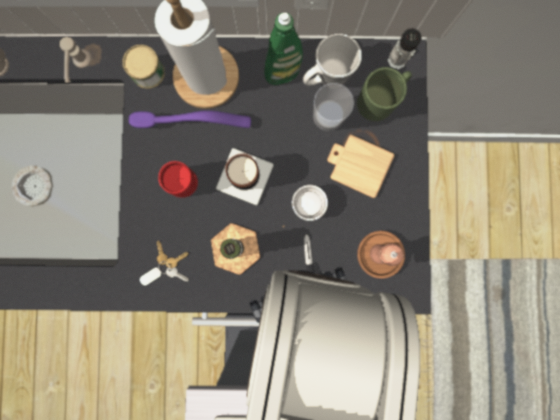

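Everything is in place. The salt bowl is still at pixel (310,203), the same as at the start, and the board at (362,166) is empty. Handing in.

```bash
python3 -c "
from rig import arm
print(arm.close_job())"
```

```text
the job is handed in; nothing more can be done
None
```

The candle is now on the stone tile, the spice jar on the cork mat and the pepper mill in the wooden dish, all upright. I handed the job in at about 30 s of the 96 s. I parked the jar on the board, moved the mill to the dish and the candle to the tile, then took the jar to the cork.

**Centring:** the wrist-camera checks put each one within about 2 mm of its mat's centre. The single-camera top-view fit was 2 to 5 mm off, largest for the jar, which is about what its fit residuals and the calibration allow.

**Failed or disagreeing checks:**
- One late jar detection had picked up the cork outline instead; I measured the jar again from another angle and it was fine.
- The final top-view fit for the salt bowl read about 8 mm off in y. In the top picture the bowl is at the same pixel as at the start, (310,203), a later wrist reading came within about 3 mm of its first position, and I never touched it. I take that reading as detector error.

The spare board is empty, and the robot was touching nothing at hand-in.

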